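# Stand the microscope camera tube on the checking stand

### The job

Press the release button of the storage case so that its clear lid springs fully open, take the camera tube out without ever laying it flat or letting it topple, and stand it upright on its narrow foot near the middle of the checking stand's sprung table, setting it down gently and letting go. When it stands by itself, check that it does not wobble: push lightly straight down on its top until the sprung table has sunk about 9 mm of its 12 mm travel, then let it come up again and leave the tube standing free. Leave the oil bottle, the slide box and the eyepiece where they are.

Things in the scene. Friction and masses are not known exactly. Their poses are not given: they have to be found in the camera images.
- case: Fixed grey storage case with a clear hood. Origin on the bench, x axis from button end to hinge end, z up. Base 215 x 120 mm, 30 mm high, x = -145 to 70 mm; a block 60 mm wide and 60 mm high at x = -145 to -105 mm carries the button. The closed hood covers x = -75 to 70 mm, 110 mm wide, up to 144 mm above the bench.
- button_top (a point): Centre of the top face of the case's black round push button, 24 mm across, pressed straight down. Travel 6 mm, about 5 N when fully down; from about 4 mm on it withdraws the latch and the hood springs up by itself, away from the button.
- lid (a joint): Angle of the case's clear hood: 0 closed and latched, 1.5 rad fully open at its stop, where it stays. Hinge along the case's y at x = 70, z = 34 mm of the case; open, the hood stands beyond the hinge, 185 mm high, and leaves all above the base free.
- tube: Dark microscope camera tube, 95 mm long, about 0.2 kg (varies). Origin at the centre of its foot face, z axis towards its top. Foot 20 mm diameter up to 16 mm, body 34 mm diameter from 22 to 84 mm, then a steel port 24 mm in diameter. Centre of mass about 50 mm up: tilted over 11 degrees it topples. Starts in the case, leaning 35 degrees from vertical, top towards the button end.
- tube_top (a point): Centre of the tube's flat top face, 24 mm across, 95 mm above its foot face.
- cradle (a point): Where the tube's foot rests in the case: centre of the foot face. The rubber V-cradle, up to 44 mm wide, has a foot stop and supports only the underside (button side) of the tube from 22 to 50 mm up; the tube's upper 45 mm are free on all sides and it simply lifts out.
- stand: Checking stand, white round base 96 mm in diameter, 36 mm high, fixed to the bench; origin at the centre of its underside. It carries the sprung table.
- table_top (a point): Centre of the flat top face of the sprung table, a plain steel disc 60 mm in diameter, 6 mm thick, 56 mm above the bench when empty. It moves only up and down and the point moves with it.
- pan (a joint): How far the sprung table is pushed down: 0 empty, 0.012 m at its hard stop. Spring about 0.8 N per mm with 0.3 N to start; the tube's own weight sinks it 1.5 to 3.5 mm.
- oil_bottle: Small amber bottle with a black cap, 32 mm diameter, 65 mm high, standing loose between case and stand on the robot's side. Origin at the centre of its underside. Leave alone.
- slide_box: White flat plastic box, 87 x 77 mm, 30 mm high, loose, at the robot's left. Origin at the centre of its underside. Leave alone.
- eyepiece: Black stepped eyepiece, 38 mm diameter, 50 mm high, loose, at the robot's right. Origin at the centre of its underside. Leave alone.
Mind the look-alikes: they are no part of the job. There is more than one size of the stand; the job needs the largest.

How it is judged:
On the way, in this order (a step that is already met when the one before it is completed fails the run):
1. the case's lid has sprung fully open (value of joint lid above 1.4 rad), for 0.1 s.
2. the tube stands upright by itself on the sprung table, let go and still (angle between tube's own z axis and vertical below 0.05 rad and horizontal distance between tube and table_top below 0.012 m and contact force between tube and stand above 0.8 N and contact force between the fingers and tube below 0.05 N and value of joint pan below 0.0055 m and linear speed of tube below 0.02 m/s), for 0.4 s.
3. the standing tube is pushed down from above until the sprung table has sunk at least 7 mm, still upright (value of joint pan above 0.007 m and contact force between the fingers and tube above 1 N and angle between tube's own z axis and vertical below 0.06 rad and horizontal distance between tube and table_top below 0.014 m), for 0.1 s.
At the end, for the whole second after the job is handed in: The tube stands upright (within 3 degrees) on its foot on the sprung table, its axis within 14 mm of the table's centre, free and at rest, the table risen again to less than 5.5 mm down, and the case's lid still fully open (over 1.4 rad) (angle between tube's own z axis and vertical below 0.05 rad and horizontal distance between tube and table_top below 0.014 m and contact force between tube and stand above 0.8 N and value of joint pan below 0.0055 m and contact force between the fingers and tube below 0.05 N and linear speed of tube below 0.01 m/s and angular speed of tube below 0.1 rad/s and value of joint lid above 1.4 rad); the robot touches nothing.
It fails at once if the tube is set down or pushed onto the stand with more than 15 N (contact force between tube and stand above 15 N).
It fails at once if the tube is laid flat or falls over (angle between tube's own z axis and vertical above 1.2 rad).
It fails at once if the oil bottle, slide box or eyepiece is moved by more than 20 mm (distance of any of oil_bottle, slide_box, eyepiece from where it was at the start of the episode above 0.02 m).
It also fails if it takes over 72 s, if anything falls off the work surface, if the arm or the gripper's body presses on something with over 40 N, if the wrist force passes 120 N, or if a joint passes its speed limit or range.

### The arm

A 6-joint arm with a two-finger parallel gripper is mounted at the origin on the work surface. World frame = base frame: x ahead of the robot, y to its left, z up, the work surface at z = 0. Lengths are in m, angles in rad, forces in N, time in s.
With the tool pointing down it reaches from about 0.25 to 0.85 m from the base axis. Payload 12.5 kg.
Tool frame: the origin (TCP) lies at the centre of the arm's flange, where the gripper is bolted on; the fingertips stand 186 mm ahead of it and the grasp point (between the pads) lies 167 mm ahead of it; x points along the fingers, y is the direction in which the jaws open and shut, and the axes are right-handed (so a half turn about x gives the same grasp; the last joint's range is limited). The gripper opens to 93 mm and grips with 3 to 60 N. Pads are 15 mm wide; open, the fingers measure 128 mm over their backs; the gripper's body (75 mm by 188 mm) begins 65 mm behind the grasp point.
Start: joints at [1.076, 0.351, 1.652, -0, 1.139, -0.085], TCP at [0.219, 0.504, 0.405] pointing down, gripper open.
Joint ranges: [-2.75, 2.75], [-0.79, 2.1], [0.01, 2.65], [-1.57, 4.71], [0.07, 3.14], [-2.87, 2.87]. Speed limits (rad/s): [2.22, 2.22, 2.79, 3.14, 3.14, 3.14].

### API

Orientations are given as a rotation vector (axis times angle).
In Python, from cell import ctrl gives the robot as it stands. The module is installed in compiled form; this text tells all that it offers.
- The arm moves only by the tool servo_tool, never from a script. Its argument "steps" is one flat list of numbers, 4 for each row, row after row: the shift along the tool's x, y, z in m, then the turn about the tool's x in rad. A call has 1 to 8 rows; each row shifts and turns the commanded pose from where the row before left it, along the tool's axes as they then stand; what a row does not reach is not made up. A row lasts 1/8 s, in which the tool goes at most 62.5 mm and 10.7 degrees, less where a joint would pass 70% of its speed; a pose out of reach is approached as far as the arm can. A call with a gripper value outside its range is refused whole. "claw" is the closure in counts, from 0 (fully open) to 255 (shut), set as the call begins (left out, the last holds). The fingers move at their own pace and stop on an object; "force" is the grip in N (left out, the last holds). Time passes only in rows, so rows that do not move let the fingers close. It gives the time, the measured TCP pose, the force and the opening at its end, in the units of the state.
- ctrl.read_state(): the state, without advancing time (a new reading comes with each control period).
- ctrl.read_camera(name): name is "scene" or "top" or "wrist"; returns the picture (480x640x3 uint8, red, green, blue); there is no depth.
- ctrl.camera_params(name): a dict with "vfov" (degrees; the focal length in pixels is half the picture's height over the tangent of half this angle, whatever the lens; pixels are square), "cx", "cy" (the principal point, pixels), "R" (3x3) and "t" (3): a world point X has camera coordinates R X + t; the wrist camera has in their place "hand_eye" (4x4, takes a point from camera to tool coordinates, whose origin is the TCP and whose axes are the tool frame's). Camera axes: x right, y down, z forward; pixel columns grow to the right and rows downward; lengths in m; the calibration is good to about 2 mm. The wrist camera is an equidistant fisheye: a pixel r from the principal point sees the ray r / f radians off the axis. A picture is of the moment at which its call begins: read the wrist's pose just before it. camera_params takes no time and is no camera call.
- ctrl.close_job(): hands the job in, once; it reports no verdict.
The state is a dict: "time_s": time; "qpos": joint angles; "qvel": joint speeds; "tau": joint torques, N m; "tcp_pos": TCP position; "eef_rot": TCP orientation; "force": force on the tool from outside, world axes, zero at the start; "moment": the same for the moment, N m; "grip_width": finger opening in m.
Only numpy, scipy, OpenCV 4.12 (cv2) and the standard library are available. Lean on these libraries where they do the work, as an engineer would, in place of code of your own. Each camera call takes 0.05 s, during which the arm holds its last target. There are 200 camera calls.

## Working session

There is one attempt and no reset: what is moved stays moved. The work goes in short steps, Python scripts to look and compute and a tool call to move; the robot and the scene stay as the last step left them, time stands still between calls to the robot, and variables do not carry over. Pictures are saved under pics/ and viewed, about 8 in all and at most 12, crops included, and the job is handed in when it is done.

Besides the shell and the picture viewer there is one more tool, called after "Request:" by a JSON object that holds its "method" and its "body". servo_tool: Moves the arm, as the interface text tells. Its arguments: {"type":"object","properties":{"steps":{"type":"array"},"claw":{"type":"number"},"force":{"type":"number"}},"required":["steps"]}

```bash
mkdir -p pics; cat > h.py <<'E'
import numpy as np, cv2, json
from scipy.spatial.transform import Rotation as Ro
from cell import ctrl
def snap(name,fn):
    s=ctrl.read_state(); im=ctrl.read_camera(name)
    cv2.imwrite('pics/%s.png'%fn,im[:,:,::-1])
    json.dump(dict(p=list(map(float,s['tcp_pos'])),r=list(map(float,s['eef_rot']))),open('pics/%s.json'%fn,'w'))
    return im
def ray(name,uv,fn=None):
    """origin, unit direction in world"""
    c=ctrl.camera_params(name); f=240/np.tan(np.radians(c['vfov'])/2)
    x=(uv[0]-c['cx'])/f; y=(uv[1]-c['cy'])/f
    if name!='wrist':
        R=np.array(c['R']);t=np.array(c['t']); d=R.T@np.array([x,y,1]); return -R.T@t,d/np.linalg.norm(d)
    th=np.hypot(x,y); d=np.array([x/th*np.sin(th),y/th*np.sin(th),np.cos(th)]) if th>0 else np.array([0,0,1.])
    H=np.array(c['hand_eye']); s=json.load(open('pics/%s.json'%fn)); R=Ro.from_rotvec(s['r']).as_matrix()
    return R@H[:3,3]+np.array(s['p']), R@H[:3,:3]@d
def atz(o,d,z): return o+d*(z-o[2])/d[2]
def tri(*rays):
    A=sum(np.eye(3)-np.outer(d,d) for o,d in rays); b=sum((np.eye(3)-np.outer(d,d))@o for o,d in rays)
    X=np.linalg.solve(A,b); return X,[np.linalg.norm(np.cross(X-o,d)) for o,d in rays]
def proj(name,X,fn=None):
    c=ctrl.camera_params(name); f=240/np.tan(np.radians(c['vfov'])/2)
    if name!='wrist':
        q=np.array(c['R'])@X+np.array(c['t']); return f*q[:2]/q[2]+[c['cx'],c['cy']]
    H=np.array(c['hand_eye']); s=json.load(open('pics/%s.json'%fn)); R=Ro.from_rotvec(s['r']).as_matrix()
    q=H[:3,:3].T@(R.T@(np.array(X)-s['p'])-H[:3,3]); r=np.hypot(q[0],q[1]); th=np.arctan2(r,q[2])
    return f*th*q[:2]/r+[c['cx'],c['cy']]
E
python3 - <<'E'
from h import *
for n in('scene','top','wrist'): snap(n,n+'0'); c=ctrl.camera_params(n); print(n,{k:np.round(v,3).tolist() for k,v in c.items()})
s=ctrl.read_state(); print({k:np.round(v,3).tolist() for k,v in s.items()})
print(Ro.from_rotvec(s['eef_rot']).as_matrix().round(3))
E
```

```text
scene {'vfov': 52.658, 'cx': 317.041, 'cy': 244.898, 'R': [[0.783, 0.622, -0.009], [0.345, -0.446, -0.826], [-0.518, 0.643, -0.564]], 't': [-0.468, -0.094, 1.371]}
top {'vfov': 43.492, 'cx': 318.893, 'cy': 236.2, 'R': [[-0.004, -1.0, 0.003], [-0.996, 0.004, -0.088], [0.088, -0.003, -0.996]], 't': [-0.02, 0.591, 1.734]}
wrist {'vfov': 65.706, 'cx': 318.878, 'cy': 243.324, 'hand_eye': [[0.0, -0.274, 0.962, 0.021], [1.0, -0.0, -0.0, -0.001], [0.0, 0.962, 0.274, -0.075], [0.0, 0.0, 0.0, 1.0]]}
{'time_s': 0.15, 'qpos': [1.076, 0.351, 1.652, -0.0, 1.139, -0.085], 'qvel': [0.002, -0.003, -0.001, 0.0, 0.001, -0.001], 'tau': [-0.0, -49.747, -28.534, 0.07, 0.025, -0.0], 'tcp_pos': [0.219, 0.504, 0.404], 'eef_rot': [0.321, 1.547, -0.322], 'force': [0.118, -0.508, -0.021], 'moment': [-0.004, 0.031, 0.017], 'grip_width': 0.093}
[[-0.     0.398  0.917]
 [-0.001  0.917 -0.398]
 [-1.    -0.001 -0.   ]]
```

View pics/scene0.png

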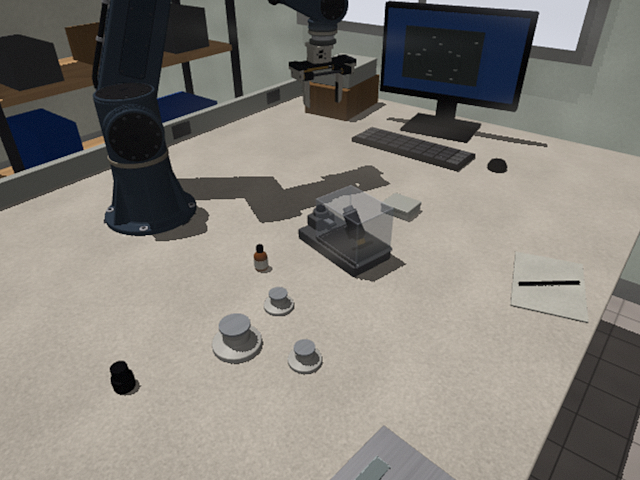

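View pics/top0.png

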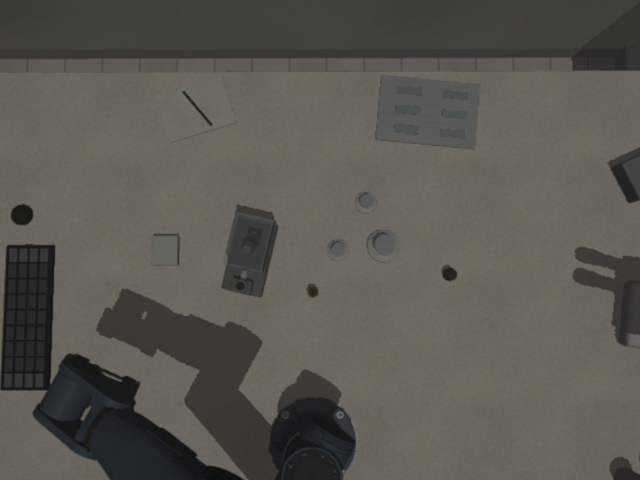

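The scene shows the case at (345,235) with its button block at about (320,212), and three stands at (235,335), (279,298) and (304,353). In the top view the case is at (250,250), its button at about (241,286), and the stands at (382,244), (338,248) and (366,200). The largest stand is scene (235,335) / top (382,244). Next is a close crop to check this.

```bash
python3 - <<'E'
import cv2,numpy as np
s=cv2.imread('pics/scene0.png');t=cv2.imread('pics/top0.png')
f=lambda im,x,y:cv2.convertScaleAbs(cv2.resize(im[y:y+75,x:x+100],(400,300),interpolation=cv2.INTER_CUBIC),alpha=1.5,beta=15)
cv2.imwrite('pics/c1.png',np.vstack([np.hstack([f(s,297,185),f(t,200,220 if 0 else 225)]),np.hstack([f(s,190,300),f(t,330,205)])]))
E
```

```text
(no output)
```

View pics/c1.png

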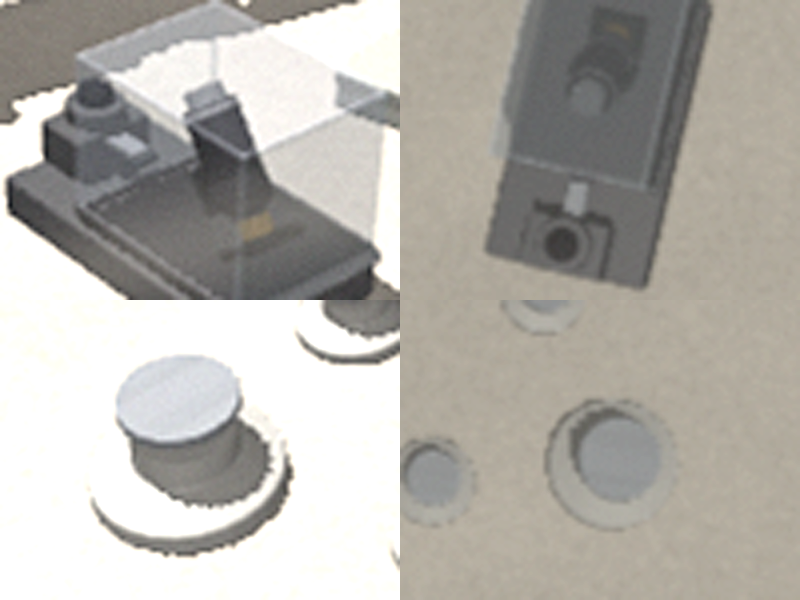

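The crop shows the dark button at scene (321,207) / top (240.5,285.8) and the tube's steel top at scene (348.5,209) / top (247.5,248.8). The big table disc is at scene (235,324) / top (385,244.8). I'll triangulate these.

```bash
python3 - <<'E'
from h import *
P=dict(button=((321,207),(240.5,285.8)),table=((235,324.3),(385,244.8)),tubetop=((348.5,208.8),(247.5,248.7)))
for k,(a,b) in P.items():
    X,e=tri(ray('scene',a),ray('top',b)); print(k,X.round(4),np.round(e,4))
for k,uv,z in [('b',(240.5,285.8),.066),('tab',(385,244.8),.056),('bl',(221.75,288),.03),('br',(261.25,297.5),.03)]:
    print(k,atz(*ray('top',uv),z).round(4))
# case end-hinge corners in top full pic
for uv in [(237,205),(273,211),(262,298),(222,289)]: print(atz(*ray('top',uv),.015).round(3))
E
```

```text
button [0.4483 0.2008 0.0802] [0.0024 0.0024]
table [ 0.5641 -0.2101  0.0535] [0.0027 0.0027]
tubetop [0.5497 0.1765 0.1219] [0.0019 0.0019]
b [0.4465 0.2009 0.066 ]
tab [ 0.5623 -0.2119  0.056 ]
bl [0.4407 0.2597 0.03  ]
br [0.4128 0.1453 0.03  ]
[0.685 0.219 0.015]
[0.667 0.113 0.015]
[0.411 0.144 0.015]
[0.438 0.261 0.015]
```

Request:
{"method": "servo_tool", "body": {"steps": [0,0,0,-0.171,0,-0.0344,0.042,0,0,-0.0344,0.042,0,0,-0.0344,0.042,0,0,-0.0344,0.042,0,0,-0.0344,0.042,0,0,-0.0344,0.042,0,0,-0.0344,0.042,0], "claw": 255, "force": 20}}

```text
time_s: 1.15
tcp_pos: [0.4486, 0.1993, 0.4047]
eef_rot: [0.188, 1.563, -0.187]
force: [0.1, 0.8, -0.4]
grip_width: 0.0178
```

```bash
python3 - <<'E'
from h import *
snap('wrist','w1'); s=ctrl.read_state(); print(s['time_s'],s['tcp_pos'],s['eef_rot']); print(Ro.from_rotvec(s['eef_rot']).as_matrix().round(4))
for X in [(.448,.201,.08),(.5497,.1765,.1219)]: print(proj('wrist',X,'w1'))
E
```

```text
1.2 [0.45131341 0.19577318 0.4047273 ] [ 0.18809087  1.56099991 -0.19000569]
[[ 0.0014  0.2385  0.9711]
 [-0.0014  0.9711 -0.2385]
 [-1.     -0.001   0.0016]]
[322.02120828 229.36862024]
[322.35954652 362.78242246]
```

View pics/w1.png

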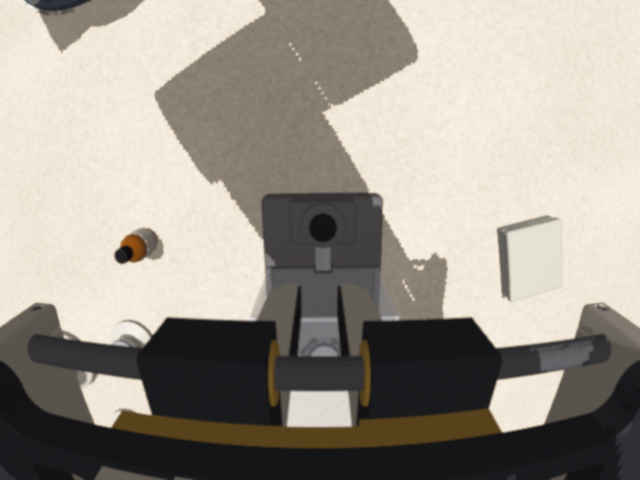

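The button shows at (322.5,227.5), 2 px from where I predicted it. I'll descend to just above it.

Request:
{"method": "servo_tool", "body": {"steps": [0,0,0,0,0.04,0,0,0,0.04,0,0,0,0.04,0,0,0,0,0,0,0,0,0,0,0]}}

```text
time_s: 1.95
tcp_pos: [0.4479, 0.2017, 0.286]
eef_rot: [0.187, 1.562, -0.186]
force: [0.3, -0.7, 0.1]
grip_width: 0.0007
```

Request:
{"method": "servo_tool", "body": {"steps": [0.008,0,0,0,0.008,0,0,0,0.004,0,0,0,0.004,0,0,0,0,0,0,0]}}

```text
time_s: 2.58
tcp_pos: [0.448, 0.201, 0.2621]
eef_rot: [0.188, 1.562, -0.187]
force: [-6.1, -1.0, 22.0]
grip_width: 0.0007
```

Request:
{"method": "servo_tool", "body": {"steps": [-0.01,0,0,0,-0.03,0,0,0,-0.05,0,-0.03,0,-0.05,0,-0.04,0,0,0,-0.02,0,0,0,0,0,0,0,0,0], "claw": 0}}

```text
time_s: 3.45
tcp_pos: [0.3618, 0.2219, 0.3985]
eef_rot: [0.187, 1.564, -0.188]
force: [0.7, -0.6, -0.4]
grip_width: 0.0656
```

```bash
python3 - <<'E'
from h import *
snap('wrist','w2'); s=ctrl.read_state(); print(s['time_s'],s['tcp_pos'],s['force'])
im=snap('scene','s2')
w=cv2.imread('pics/w2.png'); c=cv2.resize(im[175:285,285:405,::-1],(524,480),interpolation=cv2.INTER_CUBIC)
cv2.imwrite('pics/c2.png',np.hstack([cv2.resize(c,(380,348)),cv2.convertScaleAbs(w[132:480,110:530])]))
E
```

```text
3.5 [0.36192475 0.22185407 0.39848695] [-0.15946468  0.55215188 -0.83288425]
```

View pics/c2.png

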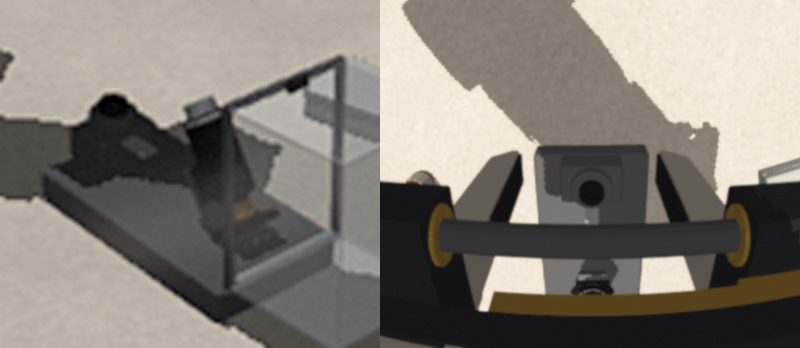

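The lid stands open, and the tube top is at scene (349,207), on the line of the case axis. I'll move over the tube for a close measurement.

Request:
{"method": "servo_tool", "body": {"steps": [0,0,0.05,0,0,0,0.05,0,0,0,0.05,0,0,0,0.05,0,0,0,0,0,0,0,0,0]}}

```text
time_s: 4.3
tcp_pos: [0.5555, 0.1745, 0.3985]
eef_rot: [0.188, 1.565, -0.188]
force: [0.5, 0.3, 0.2]
grip_width: 0.0932
```

```bash
python3 - <<'E'
from h import *
snap('wrist','w3'); s=ctrl.read_state(); print(s['time_s'],s['tcp_pos'],s['grip_width'])
for X in [(.5497,.1765,.1219)]: print(proj('wrist',X,'w3'))
w=cv2.imread('pics/w3.png'); cv2.imwrite('pics/c3.png',cv2.convertScaleAbs(cv2.resize(w[130:330,220:420],(600,600),interpolation=cv2.INTER_CUBIC),alpha=1.5))
E
```

```text
4.35 [0.55512766 0.17477129 0.39890603] 0.09293717044081035
[321.66542084 239.16508849]
```

View pics/c3.png

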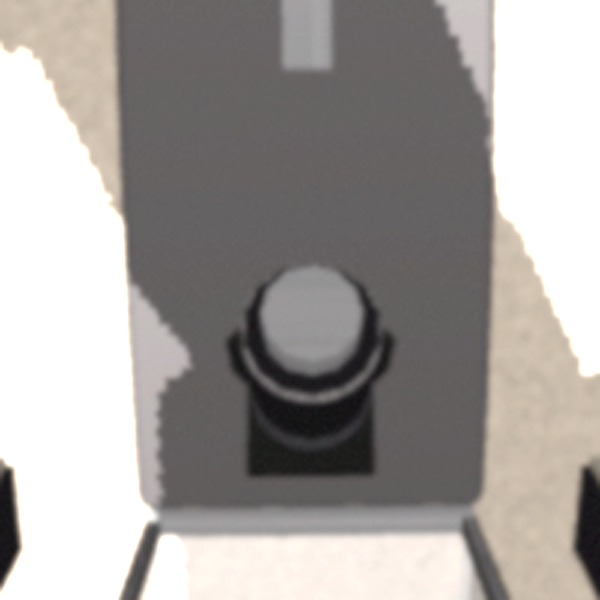

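The tube top disc is centred at wrist pixel (324,236.7), against a predicted (321.7,239.2). I'll combine it with the two fixed cameras.

```bash
python3 - <<'E'
from h import *
r=[ray('scene',(348.8,207.8)),ray('top',(247.5,248.7)),ray('wrist',(324,236.7),'w3')]
X,e=tri(*r); print(X.round(4),np.round(e,4)); print(tri(r[0],r[2])[0].round(4),atz(*r[2],.1219).round(4))
s=ctrl.read_state(); R=Ro.from_rotvec(s['eef_rot']).as_matrix()
G=X+np.array([.9711,-.2385,0])*.017*np.sin(.611)-[0,0,.017*np.cos(.611)]
print('G',G,'tool shift of grasp', R.T@(G-(s['tcp_pos']+R[:,0]*.167)))
E
```

```text
[0.549  0.1777 0.1233] [0.0025 0.0027 0.0013]
[0.5491 0.1795 0.1231] [0.5483 0.1785 0.1219]
G [0.55842305 0.17539342 0.10935989] tool shift of grasp [0.12254103 0.00155538 0.00343392]
```

Request:
{"method": "servo_tool", "body": {"steps": [0.04,0.002,0.003,0,0.04,0,0,0,0.02,0,0,0,0.012,0,0,0,0,0,0,0,0,0,0,0], "claw": 0, "force": 6}}

```text
time_s: 5.1
tcp_pos: [0.5591, 0.1761, 0.2886]
eef_rot: [0.188, 1.561, -0.187]
force: [-0.5, 0.0, 0.8]
grip_width: 0.0928
```

Request:
{"method": "servo_tool", "body": {"steps": [0,0,0,0,0,0,0,0,0,0,0,0,0,0,0,0,0,0,0,0,0,0,0,0,0,0,0,0,0,0,0,0], "claw": 255, "force": 6}}

```text
time_s: 6.1
tcp_pos: [0.5591, 0.1762, 0.2877]
eef_rot: [0.188, 1.562, -0.187]
force: [0.0, 3.4, 1.6]
grip_width: 0.0334
```

Request:
{"method": "servo_tool", "body": {"steps": [-0.005,0,0.008,0,-0.004,0,0.009,0,-0.003,0,0.008,0,-0.005,0,0,0,-0.015,0,0,0,-0.02,0,0,0,0,0,0,0,0,0,0,0]}}

```text
time_s: 7.1
tcp_pos: [0.583, 0.17, 0.3391]
eef_rot: [0.187, 1.563, -0.188]
force: [0.2, 0.0, -1.7]
grip_width: 0.0339
```

```bash
python3 - <<'E'
from h import *
s=ctrl.read_state(); print(s['time_s'],s['tcp_pos'],s['grip_width'],s['force'],s['moment'])
im=snap('scene','s4');w=snap('wrist','w4')
a=cv2.resize(im[150:270,290:410,::-1],(400,400),interpolation=cv2.INTER_CUBIC); b=cv2.resize(w[130:330,220:420,::-1],(400,400),interpolation=cv2.INTER_CUBIC)
cv2.imwrite('pics/c4.png',cv2.convertScaleAbs(np.hstack([a,b]),alpha=1.3))
E
```

```text
7.1 [0.58304594 0.16996637 0.33912868] 0.03389756656381411 [ 0.24100902  0.02322653 -1.65336265] [-0.01794023 -0.00470686 -0.003957  ]
```

View pics/c4.png

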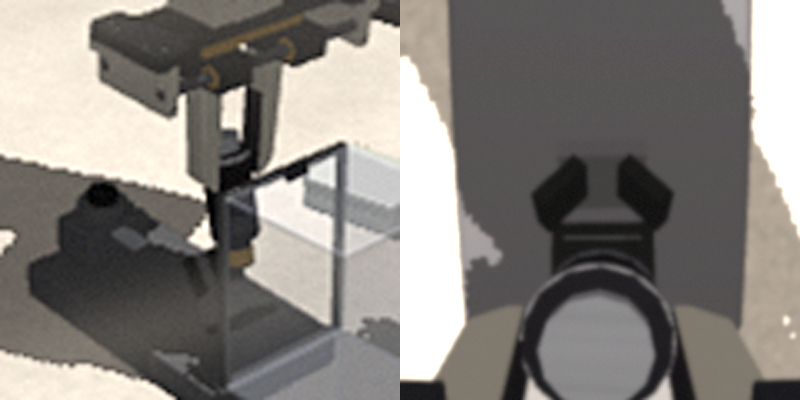

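The tube hangs in the grip, nearly upright, clear of the cradle, with a weight of about 1.7 N. I'll lift it clear and carry it above the stand.

Request:
{"method": "servo_tool", "body": {"steps": [-0.02,0,0,0,-0.03,0,0,0,-0.03,0,0,0,0,-0.02,0.004,0,0,-0.03,0.006,0,0,-0.035,0.007,0,0,-0.035,0.007,0,0,-0.035,0.007,0]}}

```text
time_s: 8.2
tcp_pos: [0.5761, 0.01, 0.4176]
eef_rot: [0.188, 1.565, -0.188]
force: [0.1, 0.7, -1.5]
grip_width: 0.0338
```

Request:
{"method": "servo_tool", "body": {"steps": [0,-0.035,0.007,0,0,-0.035,0.007,0,0,-0.035,0.007,0,0,-0.035,0.007,0,0,-0.035,0.006,0,0,-0.025,0.004,0,0,-0.02,0.0025,0,0,0,0,0]}}

```text
time_s: 9.2
tcp_pos: [0.5635, -0.2126, 0.4185]
eef_rot: [0.189, 1.564, -0.189]
force: [0.4, 0.4, -1.7]
grip_width: 0.0336
```

Request:
{"method": "servo_tool", "body": {"steps": [0,0,0,0,0,0,0,0]}}

```text
time_s: 9.45
tcp_pos: [0.5641, -0.2105, 0.4194]
eef_rot: [0.187, 1.563, -0.187]
force: [0.5, -0.4, -2.9]
grip_width: 0.0341
```

```bash
python3 - <<'E'
from h import *
s=ctrl.read_state(); print(s['time_s'],s['tcp_pos'],s['grip_width'],s['force'],s['moment'])
im=snap('scene','s5');w=snap('wrist','w5')
a=cv2.resize(im[235:375,170:310,::-1],(400,400),interpolation=cv2.INTER_CUBIC); b=cv2.resize(w[180:380,220:420,::-1],(400,400),interpolation=cv2.INTER_CUBIC)
cv2.imwrite('pics/c5.png',cv2.convertScaleAbs(np.hstack([a,b]),alpha=1.3))
E
```

```text
9.45 [ 0.56413863 -0.2105423   0.41943299] 0.034128596638700645 [ 0.50958862 -0.36449486 -2.90587563] [ 0.00579948 -0.00074324  0.03304019]
```

View pics/c5.png

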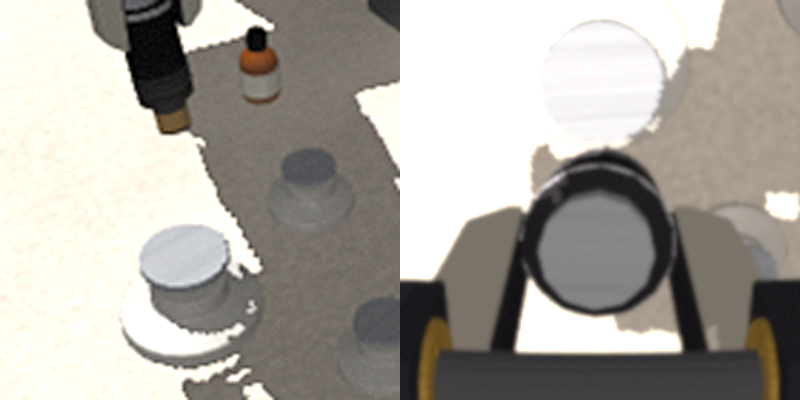

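```bash
python3 - <<'E'
from h import *
s=json.load(open('pics/w5.json')); R=Ro.from_rotvec(s['r']).as_matrix(); p=np.array(s['p'])
ex,ey=R[:,2],R[:,1]; z=np.array([0,0,1.])
print('table', tri(ray('wrist',(322,221.5),'w5'),ray('top',(385,244.8)),ray('scene',(235,324.3))), atz(*ray('wrist',(322,221.5),'w5'),.056))
g=p+R[:,0]*.167
for L in(.070,.074,.078,.082):
  for th in (-10,-5,0,5,10,15,20):
    t=np.radians(th); ax=-ex*np.sin(t)+z*np.cos(t)
    for dg in (0,):
      C=g-z*.011  # contact centre guess
      print(L,th,'top w',proj('wrist',C+ax*(.095-L),'w5').round(1),'foot s',proj('scene',C-ax*L,'s5').round(1),'body s',proj('scene',C+ax*(.03-L)).round(1))
E
```

```text
table (array([ 0.56481108, -0.20985995,  0.05412901]), [np.float64(0.0012496793403505317), np.float64(0.0032907851697807663), np.float64(0.0020758941565483698)]) [ 0.56542019 -0.20902923  0.056     ]
0.07 -10 top w [321.8 341.2] foot s [222.8 271.2] body s [222.2 259. ]
0.07 -5 top w [321.8 337.1] foot s [224.5 273.2] body s [223.2 260.1]
0.07 0 top w [321.8 332.6] foot s [226.2 275. ] body s [224.2 261.2]
0.07 5 top w [321.8 327.9] foot s [228.  276.6] body s [225.2 262. ]
0.07 10 top w [321.9 322.9] foot s [229.6 277.9] body s [226.2 262.8]
0.07 15 top w [321.9 317.7] foot s [231.3 279. ] body s [227.1 263.3]
0.07 20 top w [321.9 312.3] foot s [232.8 279.8] body s [228.  263.7]
0.074 -10 top w [321.7 335.1] foot s [222.9 272.8] body s [222.3 260.7]
0.074 -5 top w [321.7 331.6] foot s [224.7 274.9] body s [223.4 261.9]
0.074 0 top w [321.8 327.9] foot s [226.5 276.8] body s [224.5 263. ]
0.074 5 top w [321.8 324. ] foot s [228.3 278.5] body s [225.6 264. ]
0.074 10 top w [321.8 319.9] foot s [230.1 279.9] body s [226.7 264.8]
0.074 15 top w [321.8 315.6] foot s [231.8 281.1] body s 
[... 374 characters left out ...]
 top w [321.7 317. ] foot s [230.5 281.9] body s [227.1 266.8]
0.078 15 top w [321.7 313.6] foot s [232.4 283.1] body s [228.2 267.5]
0.078 20 top w [321.7 310.2] foot s [234.1 284. ] body s [229.3 268.1]
0.082 -10 top w [321.6 323.4] foot s [223.  275.9] body s [222.5 264. ]
0.082 -5 top w [321.6 321.3] foot s [225.  278.3] body s [223.8 265.4]
0.082 0 top w [321.6 319.1] foot s [227.  280.4] body s [225.1 266.8]
0.082 5 top w [321.6 316.7] foot s [229.  282.3] body s [226.3 267.9]
0.082 10 top w [321.6 314.3] foot s [231.  283.8] body s [227.6 268.9]
0.082 15 top w [321.6 311.8] foot s [232.9 285.1] body s [228.8 269.6]
0.082 20 top w [321.6 309.2] foot s [234.7 286.1] body s [230.  270.2]
```

```bash
cat > fit.py <<'E'
from h import *
from scipy.optimize import least_squares
def fit(fn,top,obs,full=False):
    s=json.load(open('pics/%s.json'%fn)); R=Ro.from_rotvec(s['r']).as_matrix(); p=np.array(s['p']); ex,ey=R[:,2],R[:,1]; z=np.array([0,0,1.])
    def f(v,out=False):
        ax=z-ex*np.tan(v[3])-ey*(v[4] if full else 0); ax/=np.linalg.norm(ax); F=v[:3]; 
        if out: return F,ax
        return np.concatenate([(proj('wrist',F+.095*ax,fn)-top)/1.]+[(proj('scene',F+h*ax)-uv) for h,uv in obs]+[[(v[1]-F[1])]])
    v=least_squares(f,list(p-z*.26)+[.1,0.]).x; F,ax=f(v,True)
    print('foot',F.round(4),'tilt deg',np.degrees(v[3:]).round(1),'res',f(v).round(1),'foot-tcp tool',(R.T@(F-p)).round(4)); return F,ax
E
python3 - <<'E'
from fit import *
fit('w5',(318.8,306),[(0,(230.7,277.5))]); fit('w5',(318.8,306),[(0,(230.7,277.5)),(.022,(227.8,267.6))])
s=cv2.imread('pics/s5.png'); w=cv2.imread('pics/w5.png')
a=cv2.resize(s[230:285,205:245],(400,550),interpolation=cv2.INTER_CUBIC); b=cv2.resize(w[240:350,275:355],(400,550),interpolation=cv2.INTER_CUBIC)
cv2.imwrite('pics/c6.png',cv2.convertScaleAbs(np.hstack([a,b]),alpha=2.5,beta=10))
E
```

```text
foot [ 0.5827 -0.2163  0.1785] tilt deg [19.8  0. ] res [ 0.  0. -0.  0.  0.] foot-tcp tool [ 0.241  -0.0012  0.0193]
foot [ 0.5827 -0.2163  0.1765] tilt deg [19.2  0. ] res [ 0.1  0.   0.1  0.9 -0.4 -0.8  0. ] foot-tcp tool [ 0.2431 -0.0012  0.0193]
```

View pics/c6.png

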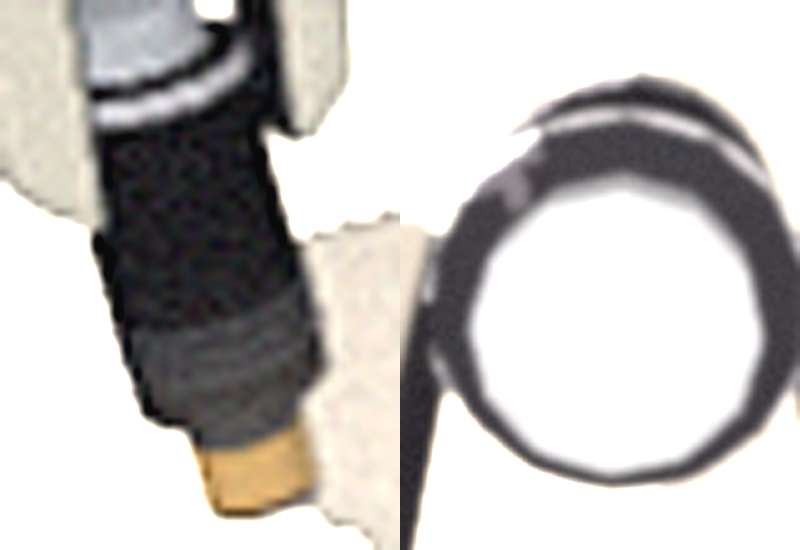

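```bash
python3 - <<'E'
from fit import *
F,ax=fit('w5',(318.2,306),[(0,(231.7,279.5))])
s=json.load(open('pics/w5.json')); R=Ro.from_rotvec(s['r']).as_matrix(); p=np.array(s['p']); z=np.array([0,0,1.]); ex=R[:,2]
T=F+.095*ax; print('top rel tool',R.T@(T-p))
for th in (5,10,15,20):
  t=np.radians(th); a=z*np.cos(t)-ex*np.sin(t)
  ph=np.linspace(0,2*np.pi,73); u=np.array(R[:,1]); v=np.cross(a,u)
  C=lambda h,r:np.array([proj('wrist',T+a*(h-.095)+r*(np.cos(q)*u+np.sin(q)*v),'w5') for q in ph])
  c1,c2=C(.095,.012),C(.084,.017); c3=C(.022,.017)
  S=lambda h,r:np.array([proj('scene',T+a*(h-.095)+r*(np.cos(q)*u+np.sin(q)*v)) for q in ph])
  s1,s2=S(.022,.017),S(.06,.017)
  print(th,'port rows',c1[:,1].min().round(1),c1[:,1].max().round(1),'w',np.ptp(c1[:,0]).round(1),'shoulder',c2[:,1].min().round(1),c2[:,1].max().round(1),'w',np.ptp(c2[:,0]).round(1),'low',c3[:,1].min().round(1), 'slopeL',((s1[:,0].min()-s2[:,0].min())/(s1[s1[:,0].argmin(),1]-s2[s2[:,0].argmin(),1])).round(3),'slopeR',((s1[:,0].max()-s2[:,0].max())/(s1[s1[:,0].argmax(),1]-s2[s2[:,0].argmax(),1])).round(3))
E
```

```text
foot [ 0.5859 -0.2173  0.1764] tilt deg [21.1  0. ] res [ 0.  0. -0.  0.  0.] foot-tcp tool [ 0.2431 -0.0015  0.0227]
top rel tool [ 0.15447935 -0.00146617 -0.01139586]
5 port rows 277.1 333.3 w 60.2 shoulder 258.1 333.1 w 79.5 low 233.6 slopeL 0.203 slopeR 0.178
10 port rows 276.5 334.3 w 60.2 shoulder 259.7 336.4 w 79.4 low 244.2 slopeL 0.24 slopeR 0.218
15 port rows 276.1 335.0 w 60.2 shoulder 261.6 339.5 w 79.4 low 254.8 slopeL 0.275 slopeR 0.253
20 port rows 275.9 335.6 w 60.2 shoulder 263.8 342.5 w 79.3 low 265.5 slopeL 0.308 slopeR 0.294
```

The close view still shows the tube tilted about 12° in the jaws: slopes and rim rows give 10–15°, the point fit gives 20°. I'll set the low foot edge on the table, then shift the grip to bring it upright.

Request:
{"method": "servo_tool", "body": {"steps": [0.03,0.003,-0.004,0,0.03,0,-0.004,0,0.02,0,0,0,0.015,0,0,0,0.009,0,0,0,0,0,0,0,0,0,0,0,0,0,0,0]}}

```text
time_s: 10.55
tcp_pos: [0.5571, -0.2065, 0.3162]
eef_rot: [0.187, 1.562, -0.188]
force: [-0.0, -0.1, -2.4]
grip_width: 0.0338
```

Request:
{"method": "servo_tool", "body": {"steps": [0.002,0,0,0,0,0,0,0,0.002,0,0,0,0,0,0,0]}}

```text
time_s: 11.05
tcp_pos: [0.557, -0.2064, 0.3113]
eef_rot: [0.188, 1.563, -0.187]
force: [1.1, -0.2, -1.5]
grip_width: 0.0338
```

Request:
{"method": "servo_tool", "body": {"steps": [0.002,0,0,0,0,0,0,0,0,0,0,0]}}

```text
time_s: 11.42
tcp_pos: [0.557, -0.2065, 0.3095]
eef_rot: [0.187, 1.563, -0.187]
force: [-0.0, 0.0, -1.8]
grip_width: 0.0338
```

Request:
{"method": "servo_tool", "body": {"steps": [0.002,0,0,0,0,0,0,0,0,0,0,0]}}

```text
time_s: 11.8
tcp_pos: [0.557, -0.2065, 0.3076]
eef_rot: [0.187, 1.563, -0.188]
force: [-0.5, -0.4, -1.6]
grip_width: 0.0338
```

Request:
{"method": "servo_tool", "body": {"steps": [0,0,0,0,0,0,0,0,0,0,0,0,0,0,0,0], "force": 3}}

```text
time_s: 12.3
tcp_pos: [0.557, -0.2064, 0.3076]
eef_rot: [0.187, 1.563, -0.188]
force: [0.7, 0.5, -1.3]
grip_width: 0.0342
```

Request:
{"method": "servo_tool", "body": {"steps": [0.002,0,0,0,0,0,0,0,0,0,0,0]}}

```text
time_s: 12.68
tcp_pos: [0.557, -0.2065, 0.3056]
eef_rot: [0.187, 1.563, -0.188]
force: [0.8, -0.4, 0.1]
grip_width: 0.0335
```

Request:
{"method": "servo_tool", "body": {"steps": [0.002,0,0,0,0,0,0,0,0,0,0,0]}}

```text
time_s: 13.05
tcp_pos: [0.557, -0.2065, 0.3036]
eef_rot: [0.187, 1.562, -0.188]
force: [-0.9, -0.1, 1.4]
grip_width: 0.0339
```

```bash
python3 - <<'E'
from h import *
s=ctrl.read_state(); print(s['time_s'],s['tcp_pos'],s['grip_width'],s['force'],s['moment'])
im=snap('scene','s7');w=snap('wrist','w7')
a=cv2.resize(im[275:355,195:275,::-1],(400,400),interpolation=cv2.INTER_CUBIC); b=cv2.resize(w[240:350,265:375,::-1],(400,400),interpolation=cv2.INTER_CUBIC)
cv2.imwrite('pics/c7.png',cv2.convertScaleAbs(np.hstack([a,b]),alpha=1.8,beta=10))
E
```

```text
13.05 [ 0.55701199 -0.20645852  0.3036402 ] 0.033948269771934686 [-0.8679213  -0.14878172  1.3897619 ] [0.00167171 0.09231013 0.0008623 ]
```

View pics/c7.png

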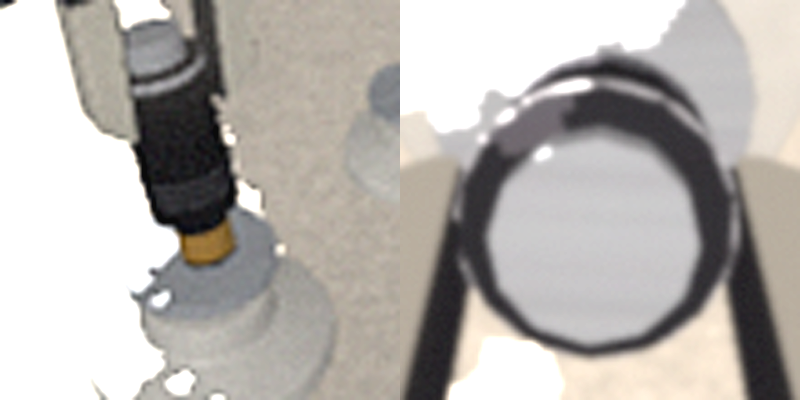

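The foot is on the big table, off centre as planned, with contact at about 3 N and the tilt unchanged. I'll now swing the tube upright about its foot.

Request:
{"method": "servo_tool", "body": {"steps": [0,0,0.003,0,0,0,0.003,0,0,0,0.003,0,0,0,0.003,0,0,0,0,0,0,0,0,0]}}

```text
time_s: 13.9
tcp_pos: [0.5686, -0.2093, 0.3035]
eef_rot: [0.188, 1.563, -0.187]
force: [0.7, -0.5, 2.4]
grip_width: 0.0339
```

```bash
cat > disc.py <<'E'
from h import *
import sys
def disc(fn):
    w=snap('wrist',fn); g=cv2.cvtColor(w,cv2.COLOR_RGB2GRAY)[220:370,270:370]
    best=None
    for th in (90,100,110,75,60):
        n,l,st,ce=cv2.connectedComponentsWithStats(((g>th)).astype(np.uint8),connectivity=4)
        k=l[85,50]; 
        if k and 2000<st[k,4]<4000: print(fn,th,'disc centre',(ce[k]+[270,220]).round(1),'bbox',st[k]+[270,220,0,0,0])
if __name__=='__main__':
    disc(sys.argv[1]); s=ctrl.read_state(); print(s['time_s'],s['tcp_pos'].round(4),np.round(s['force'],2),np.round(s['moment'],3))
E
python3 disc.py w8; python3 - <<'E'
import cv2,numpy as np
for fn in('w5','w7'):
    g=cv2.cvtColor(cv2.imread('pics/%s.png'%fn),cv2.COLOR_BGR2GRAY)[220:370,270:370]
    for th in(60,75,90,100):
        n,l,st,ce=cv2.connectedComponentsWithStats((g>th).astype(np.uint8),connectivity=4); k=l[85,50]; print(fn,th,k,(ce[k]+[270,220]).round(1),st[k])
E
```

```text
13.95 [ 0.5686 -0.2092  0.3035] [ 0.48 -0.16  2.33] [ 0.131 -0.043  0.06 ]
w5 60 3 [317.9 305.2] [  19   56   59   59 2662]
w5 75 5 [317.9 305.4] [  19   57   58   57 2527]
w5 90 2 [317.8 305.6] [  20   58   56   56 2384]
w5 100 2 [318.1 302.5] [  21   59   55   45 1841]
w7 60 2 [317.8 305. ] [  19   55   59   60 2688]
w7 75 3 [317.9 305.2] [  19   57   58   58 2556]
w7 90 2 [317.7 305.5] [  20   58   57   56 2424]
w7 100 7 [317.8 305.4] [  21   59   55   54 2283]
```

```bash
python3 - <<'E'
import cv2,numpy as np
for fn in('w7','w8'):
    g=cv2.cvtColor(cv2.imread('pics/%s.png'%fn),cv2.COLOR_BGR2GRAY)
    print(fn,cv2.HoughCircles(cv2.GaussianBlur(g[220:380,260:380],(5,5),1),cv2.HOUGH_GRADIENT_ALT,1.2,10,param1=150,param2=.6,minRadius=24,maxRadius=45))
    print(g[230:370:6,318])
    for th in(110,120,130,145,160):
        n,l,st,ce=cv2.connectedComponentsWithStats((g[220:370,270:370]>th).astype(np.uint8),connectivity=4); k=l[95,50]; print(th,(ce[k]+[270,220]).round(1),st[k])
E
```

```text
w7 [[[60.       82.8      38.44797 ]
  [60.       82.8      29.178783]]]
[191 198 193 193 130  29  24  22  94 108 104 108 107 107 104 104 103 104
  85 125 125  81  45  49]
110 [322.2 308.3] [   0    5  100  145 9105]
120 [322.6 307.6] [   0    4  100  146 9522]
130 [325.4 306.2] [    0     0   100   150 11288]
145 [325.2 305.6] [    0     0   100   150 11488]
160 [325. 305.] [    0     0   100   150 11634]
w8 [[[58.8     82.8     37.39826]]]
[197 200  70  49  13  13  84  18  31  76 101  98 102 102 103 102 102 100
 104 127 127  83  47  51]
110 [322.5 303.7] [   0    1  100  149 9842]
120 [323.1 302.9] [    0     0   100   150 10262]
130 [325.2 303.3] [    0     0   100   150 11799]
145 [324.9 303.5] [    0     0   100   150 11984]
160 [324.7 303.3] [    0     0   100   150 12074]
```

Request:
{"method": "servo_tool", "body": {"steps": [0,0,0.002,0,0.001,0,0.001,0,0.001,0,0,0,0,0,0,0,0,0,0,0]}}

```text
time_s: 14.58
tcp_pos: [0.5716, -0.21, 0.3016]
eef_rot: [0.187, 1.563, -0.188]
force: [0.0, -0.9, 3.2]
grip_width: 0.0341
```

```bash
python3 - <<'E'
from h import *
w=snap('wrist','w9'); im=snap('scene','s9'); s=ctrl.read_state(); print(s['time_s'],s['tcp_pos'].round(4),np.round(s['force'],2),np.round(s['moment'],3))
a=cv2.resize(im[275:355,195:275,::-1],(400,400),interpolation=cv2.INTER_CUBIC); b=cv2.resize(w[240:350,265:375,::-1],(400,400),interpolation=cv2.INTER_CUBIC)
cv2.imwrite('pics/c9.png',cv2.convertScaleAbs(np.hstack([a,b]),alpha=1.8,beta=10))
E
```

```text
14.675 [ 0.5716 -0.21    0.3016] [ 0.73 -0.45  2.41] [ 0.116 -0.032  0.063]
```

View pics/c9.png

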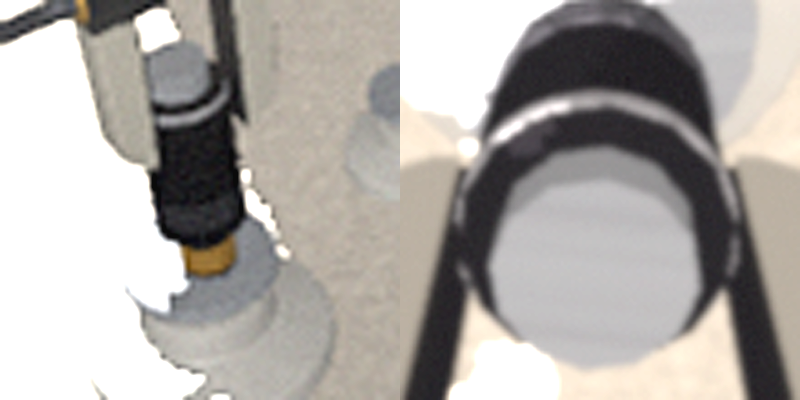

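The tube is now upright: the port centre is at wrist row 315 as expected, and the edge slopes match vertical. I'll relieve the load, then open.

Request:
{"method": "servo_tool", "body": {"steps": [-0.001,0,0,0,-0.001,0,0,0,-0.001,0,0,0,0,0,0,0,0,0,0,0]}}

```text
time_s: 15.3
tcp_pos: [0.5715, -0.21, 0.3044]
eef_rot: [0.188, 1.563, -0.187]
force: [-0.0, -0.5, 0.4]
grip_width: 0.0338
```

Request:
{"method": "servo_tool", "body": {"steps": [0,0,0,0,0,0,0,0,0,0,0,0,0,0,0,0], "claw": 135}}

```text
time_s: 15.8
tcp_pos: [0.5715, -0.21, 0.3045]
eef_rot: [0.187, 1.563, -0.188]
force: [-0.8, 0.7, 0.2]
grip_width: 0.0435
```

Request:
{"method": "servo_tool", "body": {"steps": [0,0,0,0,0,0,0,0,0,0,0,0,0,0,0,0,0,0,0,0,0,0,0,0,0,0,0,0,0,0,0,0], "claw": 40}}

```text
time_s: 16.8
tcp_pos: [0.5716, -0.21, 0.3045]
eef_rot: [0.187, 1.563, -0.187]
force: [-0.1, 0.1, 0.2]
grip_width: 0.0783
```

```bash
python3 - <<'E'
from h import *
w=snap('wrist','w10'); im=snap('scene','s10'); s=ctrl.read_state(); print(s['time_s'],s['tcp_pos'].round(4),s['grip_width'],np.round(s['force'],2))
for a,b in(('w9','w10'),('s9','s10')):
    A,B=[cv2.cvtColor(cv2.imread('pics/%s.png'%f),cv2.COLOR_BGR2GRAY).astype(np.float32) for f in(a,b)]
    r=(slice(255,345),slice(285,352)) if a[0]=='w' else (slice(288,332),slice(222,246))
    print(a,cv2.phaseCorrelate(A[r].copy(),B[r].copy(),cv2.createHanningWindow((A[r].shape[1],A[r].shape[0]),cv2.CV_32F)), cv2.minMaxLoc(cv2.matchTemplate(B,A[r],cv2.TM_CCOEFF_NORMED))[1::2],(r[1].start,r[0].start))
E
```

```text
16.9 [ 0.5716 -0.21    0.3045] 0.0783732604209 [ 0.61  0.48 -0.3 ]
w9 ((2.956178260475774, 11.099649903705917), 0.7453779282393279) (0.9045419096946716, (288, 265)) (285, 255)
s9 ((0.4718234543213935, 0.11739861982038136), 0.8329031988426491) (0.8668177127838135, (222, 287)) (222, 288)
```

```bash
python3 - <<'E'
from h import *
print('top at z',atz(*ray('wrist',(321.6,325),'w10'),.1485), 'before',atz(*ray('wrist',(318.6,314.7),'w9'),.1455))
E
```

```text
top at z [ 0.5696791  -0.20960262  0.1485    ] before [ 0.56482177 -0.2097134   0.1455    ]
```

Request:
{"method": "servo_tool", "body": {"steps": [-0.01,0,0,0,-0.03,0,0,0,-0.04,0,0,0,-0.03,0,0,0,0,0,0,0,0,0,0,0,0,0,0,0,0,0,0,0], "claw": 0}}

```text
time_s: 17.9
tcp_pos: [0.5715, -0.21, 0.4137]
eef_rot: [0.188, 1.564, -0.187]
force: [0.4, -0.2, 0.2]
grip_width: 0.0928
```

```bash
python3 - <<'E'
from h import *
w=snap('wrist','w11'); im=snap('scene','s11'); t=snap('top','t11'); s=ctrl.read_state(); print(s['time_s'],s['tcp_pos'].round(4),s['grip_width'],np.round(s['force'],2))
a=cv2.resize(im[275:355,195:275,::-1],(400,400),interpolation=cv2.INTER_CUBIC); b=cv2.resize(w[180:320,250:390,::-1],(400,400),interpolation=cv2.INTER_CUBIC)
cv2.imwrite('pics/c11.png',cv2.convertScaleAbs(np.hstack([a,b]),alpha=1.6,beta=10))
E
```

```text
18.05 [ 0.5716 -0.21    0.4142] 0.09289406203735052 [-0.02  0.01 -0.39]
```

View pics/c11.png

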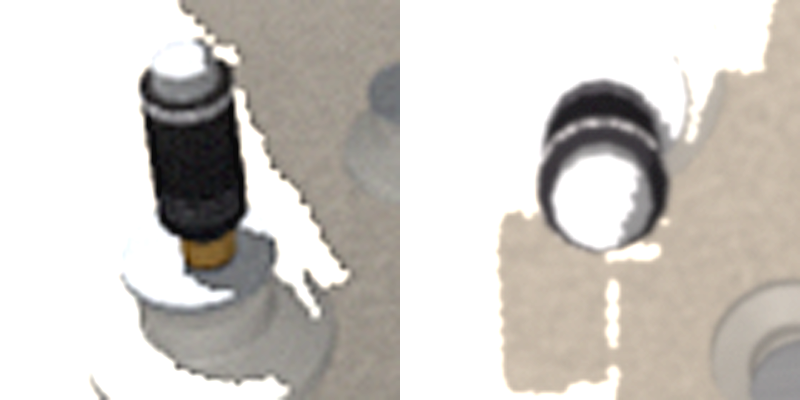

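```bash
python3 - <<'E'
from h import *
f=lambda u,v:(195+u/5,275+v/5)
T=atz(*ray('scene',f(199.5,268)),.0535); F=atz(*ray('scene',f(208,260)),.0535); P=atz(*ray('wrist',(320.7,250),'w11'),.1485); Ps=atz(*ray('scene',f(181,60)),.1485)
print(T,F,F-T,'top w',P,'top s',Ps,'top s-T',Ps-T)
s=ctrl.read_state();R=Ro.from_rotvec(s['eef_rot']).as_matrix()
for X in(P,(P+Ps)/2): print('tool shift tip->top',(R.T@(X-s['tcp_pos'])-[.186,0,0]).round(4))
E
```

```text
[ 0.57419746 -0.21624942  0.0535    ] [ 0.57360386 -0.21133389  0.0535    ] [-0.00059361  0.00491554  0.        ] top w [ 0.57029175 -0.20954382  0.1485    ] top s [ 0.57253113 -0.21005042  0.1485    ] top s-T [-0.00166633  0.006199    0.095     ]
tool shift tip->top [ 0.0797  0.0001 -0.0012]
tool shift tip->top [ 0.0797  0.0001 -0.0001]
```

The tube stands free and upright, with its foot 5 mm from the table's centre. Next I'll close the fingers and approach the tube top.

Request:
{"method": "servo_tool", "body": {"steps": [0,0,-0.001,0,0,0,0,0,0,0,0,0,0,0,0,0,0.03,0,0,0,0.025,0,0,0,0.015,0,0,0,0,0,0,0], "claw": 255, "force": 20}}

```text
time_s: 19.05
tcp_pos: [0.5706, -0.2098, 0.3439]
eef_rot: [0.188, 1.564, -0.187]
force: [-0.6, 0.1, 1.7]
grip_width: 0.0175
```

Request:
{"method": "servo_tool", "body": {"steps": [0.002,0,0,0,0.002,0,0,0,0.002,0,0,0,0.002,0,0,0,0,0,0,0]}}

```text
time_s: 19.68
tcp_pos: [0.5706, -0.2097, 0.3364]
eef_rot: [0.188, 1.563, -0.187]
force: [0.8, -0.4, -0.3]
grip_width: 0.0005
```

Request:
{"method": "servo_tool", "body": {"steps": [0.001,0,0,0,0.001,0,0,0,0.001,0,0,0,0.001,0,0,0,0,0,0,0,0,0,0,0]}}

```text
time_s: 20.42
tcp_pos: [0.5706, -0.2098, 0.3327]
eef_rot: [0.187, 1.562, -0.188]
force: [0.4, 1.0, 1.9]
grip_width: 0.0005
```

Request:
{"method": "servo_tool", "body": {"steps": [0.001,0,0,0,0.001,0,0,0,0.001,0,0,0,0.001,0,0,0,0,0,0,0,0,0,0,0]}}

```text
time_s: 21.18
tcp_pos: [0.5707, -0.2098, 0.3288]
eef_rot: [0.187, 1.562, -0.188]
force: [0.2, -0.4, 4.3]
grip_width: 0.0008
```

Request:
{"method": "servo_tool", "body": {"steps": [0.001,0,0,0,0,0,0,0,0,0,0,0,0,0,0,0]}}

```text
time_s: 21.68
tcp_pos: [0.5707, -0.2098, 0.3279]
eef_rot: [0.187, 1.562, -0.188]
force: [-1.0, 0.3, 6.3]
grip_width: 0.0001
```

Request:
{"method": "servo_tool", "body": {"steps": [-0.001,0,0,0,-0.001,0,0,0,-0.001,0,0,0,-0.001,0,0,0,-0.001,0,0,0,-0.001,0,0,0,-0.001,0,0,0,-0.001,0,0,0]}}

```text
time_s: 22.68
tcp_pos: [0.5705, -0.2097, 0.3353]
eef_rot: [0.188, 1.563, -0.187]
force: [0.8, 0.5, 0.5]
grip_width: 0.0002
```

Request:
{"method": "servo_tool", "body": {"steps": [-0.002,0,0,0,-0.005,0,0,0,-0.02,0,0,0,-0.04,0,0,0,-0.03,0,0,0,0,0,0,0,0,0,0,0,0,0,0,0]}}

```text
time_s: 23.68
tcp_pos: [0.5705, -0.2097, 0.4313]
eef_rot: [0.188, 1.565, -0.187]
force: [-0.7, -0.3, -0.4]
grip_width: 0.0004
```

```bash
python3 - <<'E'
from h import *
im=snap('scene','s12'); s=ctrl.read_state(); print(s['time_s'],s['tcp_pos'].round(4),np.round(s['force'],2))
A,B=[cv2.cvtColor(cv2.imread('pics/%s.png'%f),cv2.COLOR_BGR2GRAY).astype(np.float32) for f in('s11','s12')]
for r in((slice(280,332),slice(220,248)),(slice(280,300),slice(222,244)),(slice(312,332),slice(222,250))): print(cv2.minMaxLoc(cv2.matchTemplate(B,A[r],cv2.TM_CCOEFF_NORMED))[1::2],(r[1].start,r[0].start))
print('lid region corr',cv2.minMaxLoc(cv2.matchTemplate(B,cv2.cvtColor(cv2.imread('pics/s5.png'),cv2.COLOR_BGR2GRAY).astype(np.float32)[185:265,340:410],cv2.TM_CCOEFF_NORMED))[1::2],(340,185))
E
```

```text
23.725 [ 0.5705 -0.2097  0.4315] [-0.5   0.17 -0.1 ]
(0.9857540130615234, (220, 280)) (220, 280)
(0.9556308388710022, (222, 280)) (222, 280)
(0.9994021654129028, (222, 312)) (222, 312)
lid region corr (0.9993938207626343, (340, 185)) (340, 185)
```

```bash
python3 -c "
from cell import ctrl
print(ctrl.close_job())"
```

```text
the job is handed in; nothing more can be done
None
```

The job is done and handed in at about 24 s of the 72 s allowed; closing it gave no verdict.

**What I did:**
- **Case:** I pressed the button with closed fingers and the lid sprang open. The press peaked at about 22 N because the fingers bottomed out.
- **Tube:** I lifted it out lightly gripped. It still hung about 12° off vertical, so I put its foot edge on the large stand's table and swung it upright about that edge. Then I took the load off and let go.
- **Wobble check:** I pushed straight down on the top with about 5–6 N. From the fingertip height the table sank about 9 mm. I then released slowly and backed off about 95 mm.

**Last checks:**
- **Tube:** the last picture I viewed, before the push, shows it standing upright and free, with its foot about 5 mm from the table's centre. After the push, image matching found it in the same place and the wrist force was near zero.
- **Lid:** image matching shows it unmoved and still open.

**What disagreed or was not checked:**
- **Tilt in the grip:** my estimates ranged from 10° to 21° depending on the method. I used about 12°.
- **Positions:** the scene camera and the wrist camera differ by up to about 1 cm on the stand's absolute position, so the 5 mm offset comes from a single picture.
- **Table sinkage:** it comes from fingertip height and force, as there is no direct reading.
- **Bottle, box and eyepiece:** I never moved near them, but did not measure them again at the end.

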